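# Discharge at the earth pad, then log it

## Task

Before anyone handles the circuit board, do the static check: touch the bare copper earth pad lightly with the fingertips and stay on it for about a second, then press the green key fully down to log the check, let it come back up and withdraw. Do not bump the magnifier lamp or touch the boxes with the red and yellow keys, and leave every box and everything else standing where it is; nothing is to be gripped or lifted.

Things in the scene. Friction and masses are not known exactly. Their poses are not given: they have to be found in the camera images.
- earth_box: A light-grey plastic box 56 x 56 mm, 24 mm tall, standing loose on the worktop (about 0.6 kg); origin at the centre of its underside, z up. It carries the bare copper earth pad, a round cap of 30 mm diameter in the middle of its top.
- copper_pad_top (a point): Centre of the top face of the copper earth pad, 39 mm above the worktop when released; the cap is 30 mm in diameter and stands 15 mm proud of its grey box; z up.
- copper_pad (a joint): Travel of the sprung copper pad: 0 untouched, grows as it is pushed down, 0.008 m at its stop. The spring of about 350 N/m gives 0.4 N at first, about 3 N at the stop.
- green_box: A light-grey plastic box 56 x 56 mm, 24 mm tall, standing loose on the worktop (about 0.6 kg); origin at the centre of its underside, z up. It carries the green key, a round cap of 30 mm diameter in the middle of its top.
- green_key_top (a point): Centre of the top face of the green key, 39 mm above the worktop when released; the cap is 30 mm in diameter and stands 15 mm proud of its grey box; z up.
- green_key (a joint): Travel of the green key in its box: 0 released, grows as it is pressed down, 0.005 m fully down. A spring of about 700 N/m returns it (about 1.2 N to start it moving, 5 N fully down).
- red_box: A light-grey plastic box 56 x 56 mm, 24 mm tall, standing loose on the worktop (about 0.6 kg); origin at the centre of its underside, z up. It carries the red key, a round cap of 30 mm diameter in the middle of its top.
- red_key (a joint): Travel of the red key in its box: 0 released, grows as it is pressed down, 0.005 m fully down. A spring of about 700 N/m returns it (about 1.2 N to start it moving, 5 N fully down).
- yellow_box: A light-grey plastic box 56 x 56 mm, 24 mm tall, standing loose on the worktop (about 0.6 kg); origin at the centre of its underside, z up. It carries the yellow key, a round cap of 30 mm diameter in the middle of its top.
- yellow_key (a joint): Travel of the yellow key in its box: 0 released, grows as it is pressed down, 0.005 m fully down. A spring of about 700 N/m returns it (about 1.2 N to start it moving, 5 N fully down).
- board: Bare blue circuit board, 60 x 80 mm, parts up to 13 mm tall, lying loose among the boxes; origin under its centre.
- paste_jar: Small white open jar, 46 mm diameter, 29 mm tall, loose, behind the boxes; origin under its centre.
- cell: AA battery with green and yellow sleeve, 15 x 50 x 15 mm, lying loose to the left of the boxes; origin at its underside.
- wire_spool: Spool of white wire, 62 mm diameter, 51 mm tall, loose, behind the boxes; origin under its centre.
- pen: Black and white marker pen, 17 x 135 x 16 mm, lying loose well to the left of the boxes, beyond the lamp; origin at its underside.
- magnifier_lamp: Black magnifier lamp, fixed, always in the same place, between the left part of the worktop and the boxes; origin on the worktop, axes as the world's. Its foot and pole fill x -0.11 to +0.10, y -0.04 to +0.20 from the origin up to 0.32 m height; its round head fills x -0.06 to +0.11, y -0.21 to +0.02 at heights from 0.25 to 0.38 m. Nothing of it stands nearer the robot than 0.11 m before its origin, so the arm can pass in front of it.
Mind the look-alikes: they are no part of the job. What is shaped like the wire_spool but purple is not meant.

How it is judged:
By the outcome, as a careful person would: the job done as asked, in the order asked, and still so for the second after the job is handed in, with the robot touching nothing.
It also fails if it takes over 48 s, if anything falls off the work surface, if the arm or the gripper's body presses on something with over 40 N, if the wrist force passes 120 N, or if a joint passes its speed limit or range.

## Robot

A 6-joint arm with a two-finger parallel gripper is mounted at the origin on a cart in front of the work surface, level with it; the furniture and walls round the work are solid. World frame = base frame: x ahead of the robot, y to its left, z up, the work surface at z = 0. Lengths are in mm, angles in rad, forces in N, time in s.
With the tool pointing down it reaches from about 250 to 850 mm from the base axis. Payload 12.5 kg.
Tool frame: the origin (TCP) lies midway between the tips of the shut fingers; the grasp point (between the pads) lies 19 mm behind it; z points along the fingers, y is the line along which they close (so a half turn about z gives the same grasp; the last joint's range is limited). The gripper opens to 93 mm and grips with 3 to 60 N. Pads are 15 mm wide; open, the fingers measure 128 mm over their backs; the gripper's body (75 mm by 188 mm) begins 65 mm behind the grasp point.
Start: joints at [1.027, 0.351, 1.652, -0, 1.139, -0.085], TCP at [243.548, 493.122, 218.633] pointing down, gripper open.
Joint ranges: [-2.75, 2.75], [-0.79, 2.1], [0.01, 2.65], [-1.57, 4.71], [0.07, 3.14], [-2.87, 2.87]. Speed limits (rad/s): [2.22, 2.22, 2.79, 3.14, 3.14, 3.14].

## Interface

Orientations are given as a rotation vector (axis times angle).
In Python, from workcell import get_obs, read_camera, finish_job gives the robot as it stands.
- The arm moves only by the tool carry_out, never from a script. Its argument "commands" is a list of rows, each an object with "offset": the shift along the tool's x, y, z in cm, a list of three; "angular": the turn, a rotation vector about the tool's x, y, z in rad, a list of three; "grip": the opening, from 0 (shut) to 1 (fully open). A call has 1 to 8 rows; each row shifts and turns the commanded pose from where the row before left it, along the tool's axes as they then stand; what a row does not reach is not made up. A row lasts 1/8 s, in which the tool goes at most 62.5 mm and 10.7 degrees, less where a joint would pass 70% of its speed; a pose out of reach is approached as far as the arm can. A call is refused whole if a number of a shift passes 6.25 or a number of a turn 0.188, either way. A call with a gripper value outside its range is refused whole. The fingers move at their own pace and stop on an object; "newtons" is the grip in N (left out, the last holds). Time passes only in rows, so rows that do not move let the fingers close. It gives the time, the measured TCP pose, the force, the opening and the grip force at its end, in the units of the state.
- get_obs(): the state, without advancing time (a new reading comes with each control period).
- read_camera(name): name is "side" or "top"; returns a dict with "pixels" (400x640x3 uint8, red, green, blue), "fx", "fy", "cx", "cy" (pixels), "R" (3x3) and "t" (3): a world point X has camera coordinates R X + t. Camera axes: x right, y down, z forward; pixel columns grow to the right and rows downward; lengths in mm; the calibration is good to about 2 mm. A picture is of the moment at which its call begins. There is no depth.
- finish_job(): hands the job in; it is judged then, once.
The state is a dict: "time": time; "qpos": joint angles; "qvel": joint speeds; "effort": joint torques, N m; "eef_pos": TCP position; "orientation": TCP orientation; "contact_force": force on the tool from outside, world axes, zero at the start; "torque": the same for the moment, N m; "grip_width": finger opening in mm; "finger_force": force on a finger pad.
Only numpy, scipy, OpenCV 4.12 (cv2) and the standard library are available. Lean on these libraries where they do the work, as an engineer would, in place of code of your own. Each camera call takes 0.05 s, during which the arm holds its last target. There are 200 camera calls.

## Working session

There is one attempt and no reset: what is moved stays moved. The work goes in short steps, Python scripts to look and compute and a tool call to move; the robot and the scene stay as the last step left them, time stands still between calls to the robot, and variables do not carry over. Pictures are saved under pics/ and viewed, at most 10 in all, crops included, and the job is handed in when it is done.

Besides the shell and the picture viewer there is one more tool, called after "Request:" as a command line: name --argument value ..., lists and objects as JSON in quotes. carry_out: Moves the arm, as the interface text tells. Its arguments: {"type":"object","properties":{"commands":{"type":"array","items":{"type":"object","properties":{"offset":{"type":"array","items":{"type":"number"}},"angular":{"type":"array","items":{"type":"number"}},"grip":{"type":"number"}}}},"newtons":{"type":"number"}},"required":["commands"]}

```bash
mkdir -p pics
cat > h.py <<'E'
import numpy as np,cv2
from workcell import get_obs,read_camera
def ray(c,u,v,z):
    R=np.array(c["R"]);t=np.array(c["t"]).ravel()
    o=-R.T@t;d=R.T@np.array([(u-c["cx"])/c["fx"],(v-c["cy"])/c["fy"],1])
    return o+d*(z-o[2])/d[2]
E
python3 - <<'E'
from h import *
for n in("top","side"):
    c=read_camera(n);cv2.imwrite(f"pics/{n}.png",c["pixels"][:,:,::-1])
    hsv=cv2.cvtColor(c["pixels"],cv2.COLOR_RGB2HSV)
    for k,lo,hi in(("green",40,85),("yellow",22,35),("orange",5,20),("red",0,4),("red2",172,180)):
        m=cv2.inRange(hsv,(lo,110,60),(hi,255,255))
        N,_,s,ce=cv2.connectedComponentsWithStats(m)
        for i in range(1,N):
            if s[i,4]>60: print(n,k,s[i],ce[i].round(1),ray(c,*ce[i],39).round(1))
o=get_obs();print(o)
E
```

```text
top green [344   0  16  14 148] [351.8   6.8] [1194.8  -75.6   39. ]
top green [441 132  30  11 204] [453.9 136.8] [ 787.  -357.7   39. ]
top green [418 209  10  10  80] [422.7 213.4] [ 567.3 -257.    39. ]
top yellow [386  89  18  19 146] [395.2  98.9] [ 904.9 -193.7   39. ]
top yellow [182 123  17  17 118] [189.8 131.1] [823.6 406.7  39. ]
top yellow [204 235   9  29 175] [208.3 249.4] [479.9 349.9  39. ]
top orange [325 112  21  14 157] [333.8 116.7] [855.9 -13.2  39. ]
top orange [206 235  10  30  70] [212.3 249.8] [478.5 338.3  39. ]
top red [  58  129   54   58 1619] [ 87.6 155.8] [757.8 702.9  39. ]
top red [283 136  32  11  93] [298.9 140.2] [788.5  89.7  39. ]
top red [246 146  52  23 251] [267.8 161.4] [728.1 180.2  39. ]
top red [454 174  11  22 160] [459.3 184.9] [ 646.3 -364.9   39. ]
top red [388 182  61  16 259] [420.2 192.5] [ 627.1 -252.8   39. ]
top red [461 206  11  11 102] [466.1 211. ] [ 571.2 -379.7   39. ]
side green [ 475   44   71   55 1803] [506.3  69.1] [1662.9 1104.2   39. ]
side green [444 137  17  18 219] [451.4 146.2] [1200.9  386.    39. ]
side green [
[... 1591 characters left out ...]
.6 1780.5   39. ]
{'time': 0.1, 'qpos': array([ 1.02740165e+00,  3.51181450e-01,  1.65231278e+00, -3.23538214e-05,
        1.13910889e+00, -8.45812495e-02]), 'qvel': array([ 0.0019064 , -0.00063829, -0.00132842, -0.00019224,  0.00042074,
        0.00263645]), 'effort': array([ 8.69433698e-04, -4.98034894e+01, -2.85709548e+01,  7.00610806e-02,
        2.38031469e-02, -4.83092913e-05]), 'eef_pos': array([243.41061539, 492.88044606, 218.17374627]), 'orientation': array([-7.14312187e-01, -3.05901535e+00,  1.52374141e-03]), 'contact_force': array([ 0.59652791, -0.2141994 ,  0.07635551]), 'torque': array([-0.02198252,  0.01430948,  0.0567727 ]), 'finger_force': 0.0, 'grip_width': 92.5568734851648}
```

View pics/top.png

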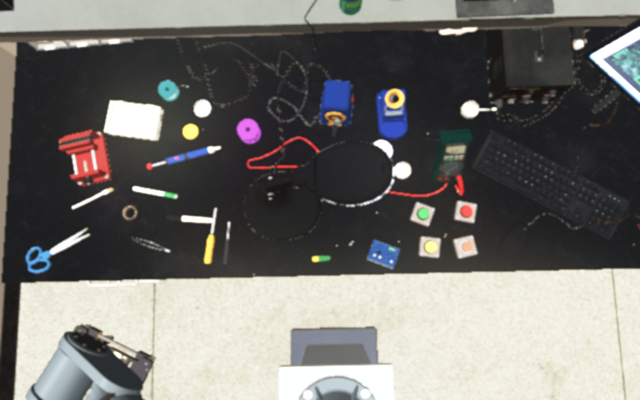

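View pics/side.png

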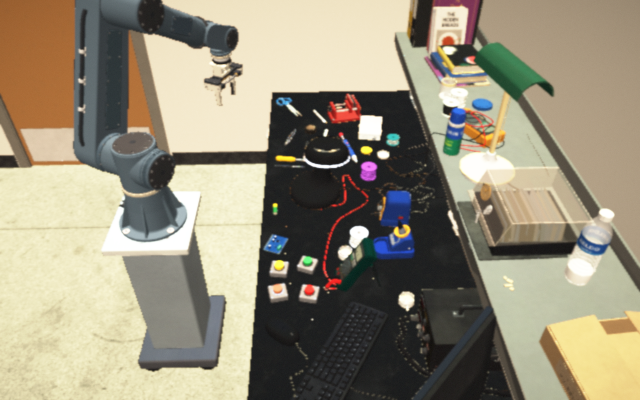

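The top view shows four keyed boxes: green at (423,213), red at (466,211), yellow at (431,247) and copper/salmon at (466,246). In the side view they are at (307,261), (309,290), (279,264) and (278,293). The copper pad is the salmon-coloured cap, and the green key is the saturated green one. I'll confirm both in an enlarged crop and triangulate.

Run:
```python
from h import *
C={n:read_camera(n) for n in("top","side")}
w={"top":(400,190,90,75),"side":(255,240,75,70)}
out=[]
for n,(x,y,a,b) in w.items():
    p=C[n]["pixels"][y:y+b,x:x+a]
    out.append(cv2.resize(p,(390,390*b//a),interpolation=cv2.INTER_CUBIC)[:320])
h=min(o.shape[0] for o in out)
cv2.imwrite("pics/crop.png",np.hstack([o[:h] for o in out])[:,:,::-1])
seed={"green":((423,213),(307,260)),"red":((466,211),(309,290)),"yellow":((431,247),(279,264)),"copper":((466,246),(278,293))}
for k,s in seed.items():
    P=[];uv=[]
    for n,(u,v) in zip(("top","side"),s):
        c=C[n];q=c["pixels"][v-9:v+10,u-9:u+10]
        hs=cv2.cvtColor(q,cv2.COLOR_RGB2HSV);m=(hs[...,1]>75)&(hs[...,2]>80)
        N,l,st,ce=cv2.connectedComponentsWithStats(m.astype(np.uint8));i=1+st[1:,4].argmax()
        e=ce[i]+[u-9,v-9];uv.append(e);K=np.array([[c["fx"],0,c["cx"]],[0,c["fy"],c["cy"]],[0,0,1]])
        P.append(K@np.c_[np.array(c["R"]),np.array(c["t"]).ravel()])
        print(k,n,e.round(1),st[i],hs[9,9],ray(c,*e,37).round(1))
    X=cv2.triangulatePoints(P[0],P[1],uv[0],uv[1]).ravel();print("  tri",(X[:3]/X[3]).round(1))
```

```text
green top [422.9 213.3] [ 4  4 11 11 99] [ 65 121 248] [ 567.7 -258.    37. ]
green side [307.3 260.6] [ 5  5  9 10 76] [ 66 141 252] [ 570.8 -260.6   37. ]
  tri [ 569.5 -258.4   34.4]
red top [466.4 211. ] [  3   3  13  13 125] [  1 161 255] [ 571.6 -381.    37. ]
red side [308.9 289.5] [  4   3  11  12 106] [  3 187 255] [ 574.2 -384.2   37. ]
  tri [ 573.1 -381.8   34. ]
yellow top [429.9 246.4] [ 2  3 13 12 88] [ 30  73 255] [ 474.1 -272.9   37. ]
yellow side [278.7 264.9] [ 4  5 10 11 95] [ 30 156 255] [ 476.6 -277.1   37. ]
  tri [ 475.3 -273.7   33.2]
copper top [466.6 246.1] [ 5  5 10  9 73] [ 13  99 250] [ 472.7 -375.6   37. ]
copper side [276.8 287.8] [ 4  0  9  9 70] [  3  59 223] [ 473.4 -374.2   37. ]
  tri [ 473.1 -375.3   38.2]
```

View pics/crop.png

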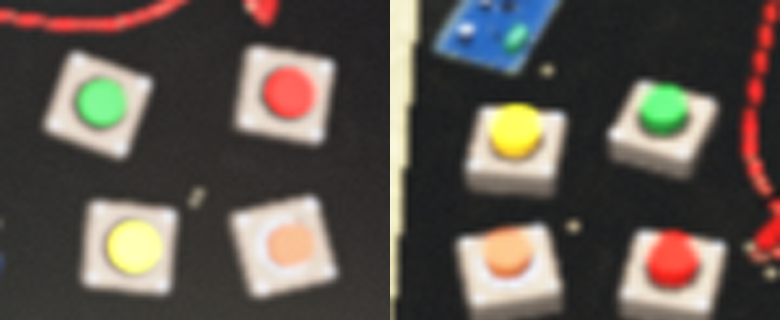

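The crop confirms it: green at top-view (423,213), and the copper (orange-brown) pad at top-view (466.5,246). Positions come out at about (473,-374) for copper and (569,-259) for green. I'll shut the fingers and pass in front of the lamp.

Request:
carry_out --commands '[{"offset": [-2.1,-3.25,0],"angular": [0,0,0],"grip": 0},{"offset": [-2.1,-3.25,0],"angular": [0,0,0],"grip": 0},{"offset": [-2.1,-3.25,0],"angular": [0,0,0],"grip": 0},{"offset": [-2.1,-3.25,0],"angular": [0,0,0],"grip": 0},{"offset": [-2.1,-3.25,0],"angular": [0,0,0],"grip": 0},{"offset": [-2.1,-3.25,0],"angular": [0,0,0],"grip": 0},{"offset": [-2.1,-3.25,0],"angular": [0,0,0],"grip": 0},{"offset": [-2.1,-3.25,0],"angular": [0,0,0],"grip": 0}]' --newtons 5

```text
time: 1.2
eef_pos: [278.9, 184.4, 218.7]
orientation: [0.714, 3.059, 0.0]
contact_force: [0.9, 0.2, 0.9]
grip_width: 17.3
finger_force: 0.0
```

Request:
carry_out --commands '[{"offset": [-2.1,-3.25,0],"grip": 0},{"offset": [-2.1,-3.25,0],"grip": 0},{"offset": [-2.1,-3.25,0],"grip": 0},{"offset": [-2.1,-3.25,0],"grip": 0},{"offset": [-2.1,-3.25,0],"grip": 0},{"offset": [-2.1,-3.25,0],"grip": 0},{"offset": [-2.1,-3.25,0],"grip": 0},{"offset": [-2.1,-3.25,0],"grip": 0}]'

```text
schema error: expected keys offset, angular, grip
```

Request:
carry_out --commands '[{"offset": [-2.1,-3.25,0],"angular": [0,0,0],"grip": 0},{"offset": [-2.1,-3.25,0],"angular": [0,0,0],"grip": 0},{"offset": [-2.1,-3.25,0],"angular": [0,0,0],"grip": 0},{"offset": [-2.1,-3.25,0],"angular": [0,0,0],"grip": 0},{"offset": [-2.1,-3.25,0],"angular": [0,0,0],"grip": 0},{"offset": [-2.1,-3.25,0],"angular": [0,0,0],"grip": 0},{"offset": [-2.1,-3.25,0],"angular": [0,0,0],"grip": 0},{"offset": [-2.1,-3.25,0],"angular": [0,0,0],"grip": 0}]'

```text
time: 2.2
eef_pos: [314.4, -123.3, 218.7]
orientation: [0.715, 3.059, -0.0]
contact_force: [0.0, 1.4, -0.3]
grip_width: 0.4
finger_force: 0.0
```

Request:
carry_out --commands '[{"offset": [-3.17,-1.93,0.5],"angular": [0,0,0],"grip": 0},{"offset": [-3.17,-1.93,0.5],"angular": [0,0,0],"grip": 0},{"offset": [-3.17,-1.93,1.5],"angular": [0,0,0],"grip": 0},{"offset": [-3.17,-1.93,1.5],"angular": [0,0,0],"grip": 0},{"offset": [-3.17,-1.93,2],"angular": [0,0,0],"grip": 0},{"offset": [-3.17,-1.93,2],"angular": [0,0,0],"grip": 0},{"offset": [-3.17,-1.93,2],"angular": [0,0,0],"grip": 0},{"offset": [-3.17,-1.93,2],"angular": [0,0,0],"grip": 0}]'

```text
time: 3.2
eef_pos: [474.0, -373.7, 97.7]
orientation: [-0.714, -3.059, -0.0]
contact_force: [0.8, -0.3, -0.1]
grip_width: 0.2
finger_force: 0.0
```

Run:
```python
from h import *
o=get_obs();print(o["eef_pos"],o["contact_force"],o["grip_width"],o["qpos"].round(2))
out=[]
for n,(x,y,a,b) in {"top":(390,180,110,100),"side":(230,210,110,100)}.items():
    c=read_camera(n);p=c["pixels"][y:y+b,x:x+a]
    R=np.array(c["R"]);q=R@(o["eef_pos"])+np.array(c["t"]).ravel();print(n,"tcp px",c["fx"]*q[0]/q[2]+c["cx"],c["fy"]*q[1]/q[2]+c["cy"])
    out.append(cv2.resize(p,(396,360),interpolation=cv2.INTER_CUBIC))
cv2.imwrite("pics/appr.png",np.hstack(out)[:,:,::-1])
```

```text
[ 474.02217134 -373.65386366   97.71973604] [ 0.78417229 -0.32921094 -0.09943696] 0.15062581827904678 [-0.74  0.59  1.61 -0.    0.95 -1.86]
top tcp px 472.1210917548875 244.80025154332682
side tcp px 276.04592263004446 274.8010252982169
```

View pics/appr.png

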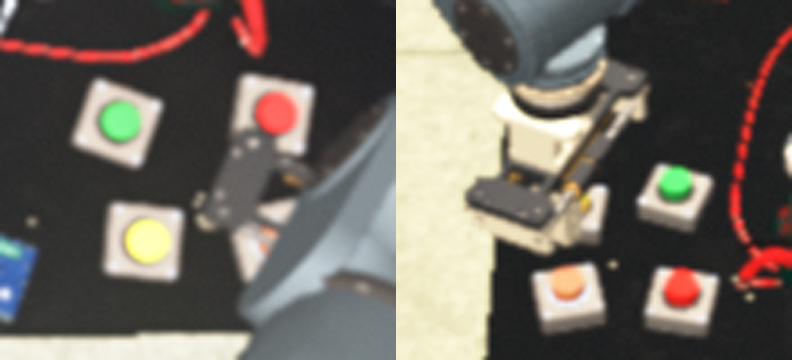

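The top view is mostly blocked by the wrist. In the side view the gripper is above the copper box at crop (567,283). I'll go down to about 15 mm above the cap and check the fingertips closely.

Request:
carry_out --commands '[{"offset": [0,0,1.5],"angular": [0,0,0],"grip": 0},{"offset": [0,0,1.5],"angular": [0,0,0],"grip": 0},{"offset": [0,0,1],"angular": [0,0,0],"grip": 0},{"offset": [0,0,0],"angular": [0,0,0],"grip": 0}]'

```text
time: 3.8
eef_pos: [473.1, -372.1, 58.0]
orientation: [-0.714, -3.058, -0.001]
contact_force: [0.3, 0.3, 0.0]
grip_width: 0.5
finger_force: 0.0
```

Run:
```python
from h import *
o=get_obs();print(o["eef_pos"],o["contact_force"])
c=read_camera("side");x,y,a,b=240,230,80,75
q=np.array(c["R"])@o["eef_pos"]+np.array(c["t"]).ravel();print(c["fx"]*q[0]/q[2]+c["cx"]-x,c["fy"]*q[1]/q[2]+c["cy"]-y)
cv2.imwrite("pics/close.png",cv2.resize(c["pixels"][y:y+b,x:x+a],None,fx=8,fy=8,interpolation=cv2.INTER_CUBIC)[:,:,::-1])
```

```text
[ 473.12783837 -372.08247046   57.96304073] [0.31479472 0.34291624 0.01150022]
36.44003408116845 52.93278116008855
```

View pics/close.png

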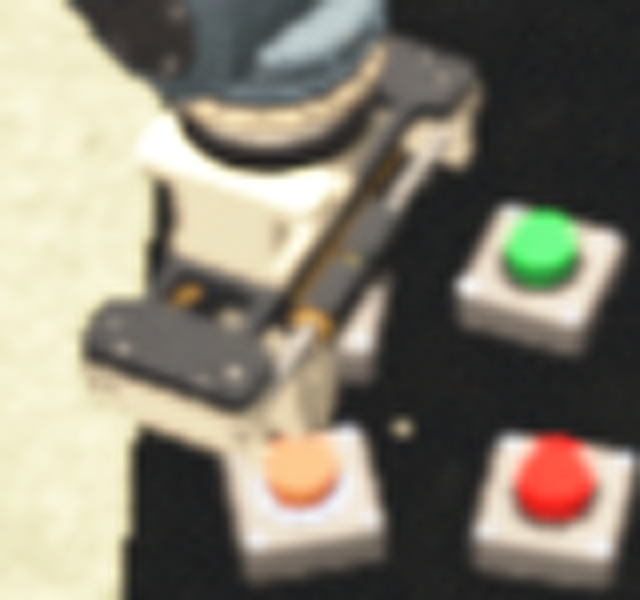

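The side crop shows the fingertips at about (300,425), right above the copper cap at (302,462). After a 2–3 mm trim I'll touch down gently.

Request:
carry_out --commands '[{"offset": [-0.25,-0.1,0.5],"angular": [0,0,0],"grip": 0},{"offset": [0,0,0.8],"angular": [0,0,0],"grip": 0},{"offset": [0,0,0.3],"angular": [0,0,0],"grip": 0},{"offset": [0,0,0.3],"angular": [0,0,0],"grip": 0},{"offset": [0,0,0.2],"angular": [0,0,0],"grip": 0},{"offset": [0,0,0.2],"angular": [0,0,0],"grip": 0},{"offset": [0,0,0],"angular": [0,0,0],"grip": 0}]'

```text
time: 4.72
eef_pos: [475.3, -374.6, 35.7]
orientation: [-0.714, -3.059, -0.0]
contact_force: [-0.4, 1.9, 1.1]
grip_width: 0.8
finger_force: 0.8
```

Run:
```python
from h import *
F=[];Z=[]
for i in range(10):
    read_camera("side");o=get_obs();F.append(o["contact_force"]);Z.append(o["eef_pos"])
print(np.mean(F,0),np.std(F,0),np.mean(Z,0),o["time"])
```

```text
[-1.05483497  0.84070352  1.64514879] [0.35984746 0.36899769 0.59050035] [ 475.29026471 -374.64875546   35.71068614] 5.225
```

Mean force is 1.6 N upward with the tip at z 35.7, so it is in light contact. I'll hold a little longer, then rise and move over to green.

Request:
carry_out --commands '[{"offset": [0,0,0],"angular": [0,0,0],"grip": 0},{"offset": [0,0,0],"angular": [0,0,0],"grip": 0},{"offset": [0,0,0],"angular": [0,0,0],"grip": 0},{"offset": [0,0,0],"angular": [0,0,0],"grip": 0},{"offset": [0,0,-0.6],"angular": [0,0,0],"grip": 0},{"offset": [0,0,-1.4],"angular": [0,0,0],"grip": 0},{"offset": [0,0,-2],"angular": [0,0,0],"grip": 0},{"offset": [0,0,-2],"angular": [0,0,0],"grip": 0}]'

```text
time: 6.22
eef_pos: [475.5, -374.9, 97.7]
orientation: [0.714, 3.058, -0.001]
contact_force: [0.4, 0.0, -0.4]
grip_width: 0.1
finger_force: 0.0
```

Request:
carry_out --commands '[{"offset": [-0.67,2.91,0],"angular": [0,0,0],"grip": 0},{"offset": [-0.67,2.91,0],"angular": [0,0,0],"grip": 0},{"offset": [-0.67,2.91,0],"angular": [0,0,0],"grip": 0},{"offset": [-0.67,2.91,0],"angular": [0,0,0],"grip": 0},{"offset": [-0.67,2.91,0],"angular": [0,0,0],"grip": 0},{"offset": [0,0,2],"angular": [0,0,0],"grip": 0},{"offset": [0,0,1.5],"angular": [0,0,0],"grip": 0},{"offset": [0,0,0],"angular": [0,0,0],"grip": 0}]'

```text
time: 7.22
eef_pos: [568.4, -259.4, 59.1]
orientation: [-0.715, -3.056, -0.001]
contact_force: [0.0, 0.0, -0.0]
grip_width: 0.8
finger_force: 0.0
```

Run:
```python
from h import *
o=get_obs();print(o["eef_pos"],o["contact_force"])
c=read_camera("side");x,y,a,b=255,215,90,85
q=np.array(c["R"])@o["eef_pos"]+np.array(c["t"]).ravel();print((c["fx"]*q[0]/q[2]+c["cx"]-x)*7,(c["fy"]*q[1]/q[2]+c["cy"]-y)*7)
cv2.imwrite("pics/close2.png",cv2.resize(c["pixels"][y:y+b,x:x+a],None,fx=7,fy=7,interpolation=cv2.INTER_CUBIC)[:,:,::-1])
```

```text
[ 568.42337994 -259.36709193   59.13526979] [ 0.00970854  0.00969154 -0.0297453 ]
360.1132998259808 284.7380981306775
```

View pics/close2.png

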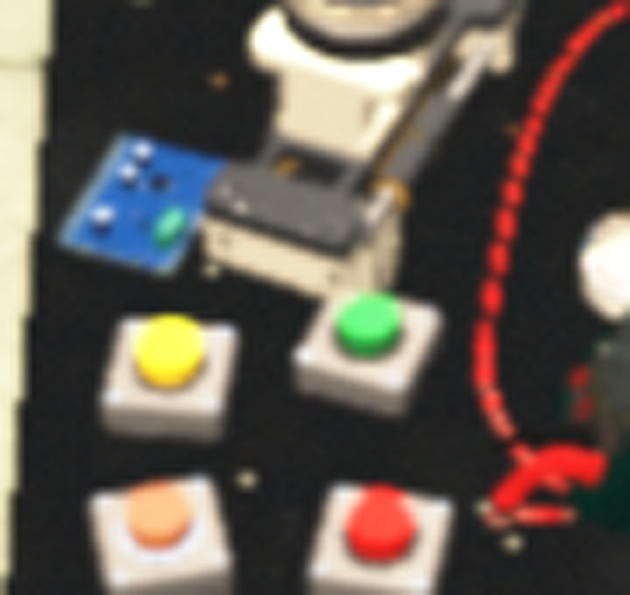

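The side crop shows the fingertip at (360,290) above the green key at (369,320). I'll trim 2 mm and press in small steps.

Request:
carry_out --commands '[{"offset": [-0.2,0.1,1],"angular": [0,0,0],"grip": 0},{"offset": [0,0,0.6],"angular": [0,0,0],"grip": 0},{"offset": [0,0,0.3],"angular": [0,0,0],"grip": 0},{"offset": [0,0,0.2],"angular": [0,0,0],"grip": 0},{"offset": [0,0,0.2],"angular": [0,0,0],"grip": 0},{"offset": [0,0,0.1],"angular": [0,0,0],"grip": 0},{"offset": [0,0,0.1],"angular": [0,0,0],"grip": 0},{"offset": [0,0,0],"angular": [0,0,0],"grip": 0}]'

```text
time: 8.28
eef_pos: [572.1, -259.1, 35.8]
orientation: [0.714, 3.059, -0.0]
contact_force: [-2.2, -0.1, 4.5]
grip_width: 0.1
finger_force: 1.8
```

Request:
carry_out --commands '[{"offset": [0,0,0.1],"angular": [0,0,0],"grip": 0},{"offset": [0,0,0.1],"angular": [0,0,0],"grip": 0},{"offset": [0,0,0],"angular": [0,0,0],"grip": 0}]'

```text
time: 8.65
eef_pos: [572.1, -259.1, 34.2]
orientation: [0.714, 3.059, -0.0]
contact_force: [-3.1, 1.8, 9.7]
grip_width: 0.6
finger_force: 4.7
```

Request:
carry_out --commands '[{"offset": [0,0,0.05],"angular": [0,0,0],"grip": 0},{"offset": [0,0,0],"angular": [0,0,0],"grip": 0},{"offset": [0,0,0],"angular": [0,0,0],"grip": 0}]'

```text
time: 9.02
eef_pos: [572.1, -259.1, 34.1]
orientation: [0.714, 3.059, -0.0]
contact_force: [-4.9, 3.1, 13.4]
grip_width: 0.8
finger_force: 6.8
```

The tip stopped at z 34.1 while the force climbed to 13 N, so the key is at its stop. Now I'll withdraw.

Request:
carry_out --commands '[{"offset": [0,0,-0.4],"angular": [0,0,0],"grip": 0},{"offset": [0,0,-0.6],"angular": [0,0,0],"grip": 0},{"offset": [0,0,-2],"angular": [0,0,0],"grip": 0},{"offset": [0,0,-3],"angular": [0,0,0],"grip": 0},{"offset": [0,0,-3],"angular": [0,0,0],"grip": 0},{"offset": [0,0,-3],"angular": [0,0,0],"grip": 0},{"offset": [0,0,-2],"angular": [0,0,0],"grip": 0},{"offset": [0,0,0],"angular": [0,0,0],"grip": 0}]'

```text
time: 10.02
eef_pos: [572.7, -259.4, 175.4]
orientation: [0.713, 3.056, -0.002]
contact_force: [0.2, 0.4, -0.0]
grip_width: 0.3
finger_force: 0.0
```

Run:
```python
from h import *
o=get_obs();print(o["eef_pos"],o["contact_force"])
c=read_camera("side")
for k,(u,v) in {"green":(307,260),"red":(309,290),"yellow":(279,264),"copper":(278,290)}.items():
    q=c["pixels"][v-9:v+10,u-9:u+10];hs=cv2.cvtColor(q,cv2.COLOR_RGB2HSV);m=(hs[...,1]>75)&(hs[...,2]>80)
    N,l,st,ce=cv2.connectedComponentsWithStats(m.astype(np.uint8));i=1+st[1:,4].argmax();print(k,(ce[i]+[u-9,v-9]).round(1),st[i])
cv2.imwrite("pics/end.png",cv2.resize(c["pixels"][200:320,240:360],None,fx=4.5,fy=4.5,interpolation=cv2.INTER_CUBIC)[:,:,::-1])
```

```text
[ 572.74469326 -259.42450863  175.43684736] [ 0.16916062  0.41483249 -0.02946356]
green [307.3 260.6] [ 5  5  9 10 76]
red [308.9 289.5] [  4   3  11  12 106]
yellow [278.7 264.9] [ 4  5 10 11 95]
copper [276.9 287.7] [ 4  2  9 11 75]
```

View pics/end.png

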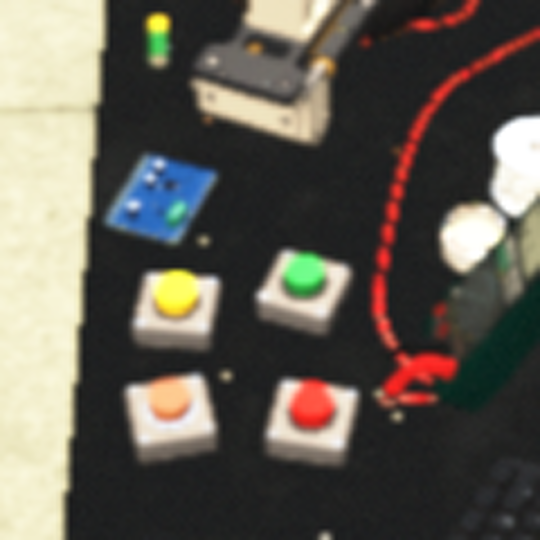

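All four boxes are where they were: green is still at side-view (307.3,260.6) with the key back up, and the tool is clear at z 175. I'll hand in.

```bash
python3 -c "
from workcell import finish_job
print(finish_job())"
```

```text
the job is handed in; nothing more can be done
None
```

The static check is done and handed in: I touched the copper pad at about 1.6 N for just over a second, then pressed the green key to its stop and let it come back up; the arm is clear and the four boxes show no movement in the final side-camera picture.

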